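# Hold the coaster caddy in the cart's free corner for screwing down

### The job

The coaster caddy is to be screwed to the bar cart: lift it by its handle, carry it clear of the other things to whichever rear corner of the tray the green carafe is not standing in, and set it on the tray there with its back towards the long back rail. Press it snugly into that corner, standing level on the tray, so that its back lies flat against the back rail and its side against the end rail at the same time, without ramming the rails. Finish while still gripping the handle and pushing the caddy firmly against both rails, so that a colleague can drive the screws from below, and leave everything else on the cart where it stands.

Things in the scene. Friction and masses are not known exactly. Their poses are not given: they have to be found in the camera images.
- caddy: Wooden coaster caddy, 0.6-0.9 kg, 104 x 104 mm, four white and blue ceramic coasters fixed in it. Origin: centre of its underside; x from its open front to its closed back board (46 mm high), y left, z up. Side boards 56 mm high, each with a 34 mm wide upright to 102 mm; the handle bar joins them. Back and sides are flat, 52 mm from the origin. Starts mid-tray, turned up to 0.6 rad.
- caddy_handle (a point): Centre of the dark handle bar, 88 mm above the caddy's underside, over its origin: a bar along the caddy's y, 20 x 20 mm with rounded edges, 88 mm free length, 40 mm clear over the coasters. Take it from above, fingers closing along the caddy's x.
- caddy_back_left (a point): The caddy's back left bottom corner (52 mm to the back, 52 mm to the left of its origin).
- caddy_back_right (a point): The caddy's back right bottom corner (52 mm to the back, 52 mm to the right of its origin).
- cart: Aluminium bar cart, fixed. Origin: centre of the upper tray's floor (height 0); x to its long back rail (far side), y left, z up. Tray 380 (x) by 680 mm (y) inside, front lip 10 mm high, small screw holes in both rear corners; within 0.06 rad of square with the robot. A push handle, 34 mm high, sticks out left; a basket of limes hangs outside behind the free corner, its hooks 55 mm over the tray.
- back_rail: The tray's long rear fence: upright flat aluminium strip, fixed and rigid, 45 mm high above the tray (51 mm over its rolled top bead). Origin on the middle of its inner face at floor height, 190 mm from the cart's origin along the cart's x; axes as the cart's. (A caddy slid over the tray floor drags with 2 to 5 N before it meets any rail.)
- left_rail: The end fence on the cart's left (+y), same section; origin on the middle of its inner face at floor height, 340 mm from the cart's origin along y; axes as the cart's.
- right_rail: The end fence on the cart's right (-y), same section; origin on the middle of its inner face at floor height, 340 mm from the cart's origin along -y; axes as the cart's.
- corner_left (a point): The tray's rear left inner corner at floor height, where the inner faces of the back rail and the left rail meet.
- corner_right (a point): The tray's rear right inner corner at floor height, where the inner faces of the back rail and the right rail meet.
- carafe: Empty green glass carafe with a steel twist cap, 94 mm wide, 250 mm tall, standing in one of the two rear corners; that corner is taken, the other is free. Origin at the centre of its foot, z up. Leave it alone.
- glass_a: Tall clear polycarbonate highball glass, 64 mm wide, 150 mm tall, near the back rail, right of its middle. Origin at the centre of its foot, z up. Leave it alone.
- glass_b: The other highball glass, the same, left of the middle. Leave it alone.
- corkscrew: Steel wing corkscrew lying flat in the front right of the tray, about 190 x 80 mm, 40 mm high. Origin under the middle of its hinge block, z up. Leave it alone.
- shaker: Steel cocktail shaker, 84 mm wide, 186 mm tall, in the front left of the tray. Origin at the centre of its foot, z up. Leave it alone.
- jigger: Copper hourglass jigger, 44 mm wide, 85 mm tall, between the two glasses. Origin at the centre of its foot, z up. Leave it alone.
- mixer: Closed amber mixer bottle, 58 mm wide, 165 mm tall, at the left end of the tray. Origin at the centre of its foot, z up. Leave it alone.

How it is judged:
On the way:
1. the caddy is lifted at least 20 mm off the tray with the fingers on its handle (z of caddy in the frame of cart above 0.02 m and contact force between the fingers and caddy above 2 N and distance between the grasp point and caddy_handle below 0.045 m), for 0.2 s.
At the end, for the whole second after the job is handed in: Caddy on the tray (4 mm), level (0.05 rad), in the free rear corner: its back corner within 5 mm of the tray's, square within 0.04 rad, over 2 N against the back rail and over 2 N against the end rail, gripped by its handle (45 mm), at rest; all else within 20 mm of its start, not tipped (distance between the grasp point and caddy_handle below 0.045 m and contact force between the fingers and caddy above 2 N and contact force between caddy and back_rail above 2 N and ((contact force between caddy and left_rail above 2 N and horizontal distance between caddy_back_left and corner_left below 0.005 m) or (contact force between caddy and right_rail above 2 N and horizontal distance between caddy_back_right and corner_right below 0.005 m)) and angle between the x axis of caddy and the x axis of cart, either way round below 0.04 rad and angle between caddy's own z axis and vertical below 0.05 rad and z of caddy in the frame of cart below 0.004 m and linear speed of caddy below 0.01 m/s and distance of each of carafe, glass_a, glass_b, corkscrew, shaker, jigger, mixer from where it was at the start of the episode below 0.02 m and angle between each of carafe, glass_a, glass_b, corkscrew, shaker, jigger, mixer's own z axis and vertical below 0.2 rad); the arm keeps its last pose, push and grip.
It fails at once if another thing on the cart is shifted by more than 20 mm or tipped (distance of any of carafe, glass_a, glass_b, corkscrew, shaker, jigger, mixer from where it was at the start of the episode above 0.02 m or angle between any of carafe, glass_a, glass_b, corkscrew, shaker, jigger, mixer's own z axis and vertical above 0.3 rad).
It fails at once if a rail is rammed with more than 70 N (contact force between caddy and back_rail above 70 N or contact force between caddy and left_rail above 70 N or contact force between caddy and right_rail above 70 N).
It also fails if it takes over 54 s, if anything falls off the work surface, if the arm or the gripper's body presses on something with over 40 N, if the wrist force passes 120 N, or if a joint passes its speed limit or range.

### The arm

A 6-joint arm with a two-finger parallel gripper is mounted at the origin on the work surface. World frame = base frame: x ahead of the robot, y to its left, z up, the work surface at z = 0. Lengths are in m, angles in rad, forces in N, time in s.
With the tool pointing down it reaches from about 0.325 to 0.775 m from the base axis. Payload 5.5 kg.
Tool frame: the origin (TCP) lies between the finger pads; the fingertips stand 8 mm ahead of it and the grasp point (between the pads) lies 11 mm behind it; z points along the fingers, y is the direction in which the jaws open and shut (so a half turn about z gives the same grasp; the last joint's range is limited). The gripper opens to 85 mm and grips with 20 to 120 N. Pads are 22 mm wide; open, the fingers measure 114 mm over their backs; the gripper's body (76 mm by 85 mm) begins 54 mm behind the grasp point. The pads swing forward as they close: fully open they stand 13 mm farther back than shut.
Start: joints at [1.091, 0.091, 1.231, -0, 1.82, -0.057], TCP at [0.246, 0.547, 0.208] pointing down, gripper open.
Joint ranges: [-2.87, 2.87], [-0.86, 2.18], [0.17, 2.46], [-1.51, 4.65], [0.06, 2.69], [-2.65, 2.65]. Speed limits (rad/s): [2.57, 2.57, 3.01, 3.14, 3.14, 3.14].

### API

Orientations are given as a unit quaternion [x, y, z, w].
In Python, from plant import ctrl, vision, workorder gives the robot as it stands. The module is installed in compiled form; this text tells all that it offers.
- The arm moves only by the tool servo_tool, never from a script. Its argument "commands" is a list of rows, each an object with "offset": the shift along the tool's x, y, z each as a share of 0.4 m, from -1 to 1, a list of three; "twist": the turn about the tool's z as a share of 180 degrees, from -1 to 1. A call has 1 to 5 rows; each row is the pose to reach, as a shift and turn from the pose commanded when the call began, along the tool's axes at that moment, turning the shorter way round; what a row does not reach only later rows make up. A row lasts 1/8 s, in which the tool goes at most 62.5 mm and 10.7 degrees, less where a joint would pass 70% of its speed; a pose out of reach is approached as far as the arm can. A call with a number of a shift or a turn outside -1 to 1 is refused whole. A call with a gripper value outside its range is refused whole. "claw" is the closure, from -1 (fully open) to 1 (shut), set as the call begins (left out, the last holds). The fingers move at their own pace and stop on an object; "force" is the grip in N (left out, the last holds). Time passes only in rows, so rows that repeat a pose let the fingers close. It gives the time, the measured TCP pose, the force and the opening at its end, in the units of the state.
- ctrl.get_obs(): the state, without advancing time (a new reading comes with each control period).
- vision.capture(name): name is "scene" or "top" or "wrist"; returns a dict with "img" (420x560x3 uint8, red, green, blue), "depth" (420x560 float32, m along the optical axis (not along the pixel's ray), 0 where there is no reading), "fx", "fy", "cx", "cy" (pixels), "world_to_cam" (4x4, takes a point from world to camera coordinates). Camera axes: x right, y up, looking along -z (the intrinsics and any distortion apply to the point x, -y, -z); pixel columns grow to the right and rows downward; lengths in m; the calibration is good to about 2 mm. The wrist camera is an equidistant fisheye: a pixel r from the principal point sees the ray r / f radians off the axis. A picture is of the moment at which its call begins.
- workorder.job_done(): hands the job in, once; it reports no verdict.
The state is a dict: "time": time; "joint_positions": joint angles; "joint_velocities": joint speeds; "joint_torque": joint torques, N m; "tcp_pos": TCP position; "eef_rot": TCP orientation; "force": force on the tool from outside, world axes, zero at the start; "wrist_torque": the same for the moment, N m; "width": finger opening in m.
Only numpy, scipy, OpenCV 4.12 (cv2) and the standard library are available. Lean on these libraries where they do the work, as an engineer would, in place of code of your own. Each camera call takes 0.05 s, during which the arm holds its last target. There are 200 camera calls.

## Working session

There is one attempt and no reset: what is moved stays moved. The work goes in short steps, Python scripts to look and compute and a tool call to move; the robot and the scene stay as the last step left them, time stands still between calls to the robot, and variables do not carry over. Pictures are saved under pics/ and viewed, about 8 in all and at most 12, crops included, and the job is handed in when it is done.

Besides the shell and the picture viewer there is one more tool, called after "Request:" as name(argument=value, ...), one argument or row to a line, values as JSON. servo_tool: Moves the arm, as the interface text tells. Shift numbers are shares of 0.4 m and turn numbers shares of 180 degrees, none past 1 either way. Its arguments: {"type":"object","properties":{"commands":{"type":"array"},"claw":{"type":"number"},"force":{"type":"number"}},"required":["commands"]}

```bash
mkdir -p pics; cat > h.py <<'E'
import numpy as np, cv2
from plant import ctrl, vision, workorder
def cap(n,fn=None):
    c=vision.capture(n)
    if fn: cv2.imwrite('pics/'+fn,cv2.cvtColor(c['img'],cv2.COLOR_RGB2BGR))
    return c
def cloud(c):
    h,w=c['depth'].shape; u,v=np.meshgrid(np.arange(w),np.arange(h)); d=c['depth']
    P=np.stack([(u-c['cx'])/c['fx']*d,-(v-c['cy'])/c['fy']*d,-d,np.ones_like(d)],-1)
    W=P@np.linalg.inv(c['world_to_cam']).T
    W=W[...,:3]; W[d<=0]=np.nan; return W
E
python3 - <<'E'
from h import *
o=ctrl.get_obs(); print({k:np.round(v,3) for k,v in o.items()})
for n in('top','scene'):
    c=cap(n,n+'0.png'); W=cloud(c); np.savez(n+'0.npz',W=W,img=c['img'],M=c['world_to_cam'],f=[c['fx'],c['fy'],c['cx'],c['cy']])
    print(n,np.linalg.inv(c['world_to_cam']).round(3).tolist(),c['fx'])
    if n=='top':
        z=W[...,2]; hh,e=np.histogram(z[np.isfinite(z)],bins=np.arange(-.1,.5,.005)); print([(round(e[i],3),int(hh[i])) for i in np.argsort(-hh)[:8]])
E
```

```text
{'time': np.float64(0.0), 'joint_positions': array([ 1.091,  0.092,  1.232,  0.   ,  1.82 , -0.057]), 'joint_velocities': array([-0.001, -0.   , -0.002, -0.001, -0.   ,  0.001]), 'joint_torque': array([-2.0000e-03, -4.5874e+01, -4.1802e+01, -0.0000e+00,  1.2000e-02,
       -0.0000e+00]), 'tcp_pos': array([0.246, 0.547, 0.207]), 'eef_rot': array([ 0.21 ,  0.978, -0.001, -0.   ]), 'force': array([0.247, 0.47 , 0.733]), 'wrist_torque': array([-0.018, -0.055, -0.   ]), 'width': np.float64(0.085)}
top [[0.03, 0.976, -0.217, 0.292], [-1.0, 0.03, -0.004, 0.019], [0.003, 0.217, 0.976, 1.018], [0.0, 0.0, 0.0, 1.0]] 430.18487618995545
[(np.float64(-0.005), 38449), (np.float64(0.0), 30627), (np.float64(0.045), 2160), (np.float64(0.005), 2049), (np.float64(0.035), 1851), (np.float64(0.01), 1808), (np.float64(0.03), 1780), (np.float64(0.025), 1767)]
scene [[0.854, -0.316, 0.414, 0.966], [0.521, 0.539, -0.662, -0.76], [-0.014, 0.781, 0.625, 0.845], [0.0, 0.0, 0.0, 1.0]] 491.96251634601794
```

View pics/top0.png

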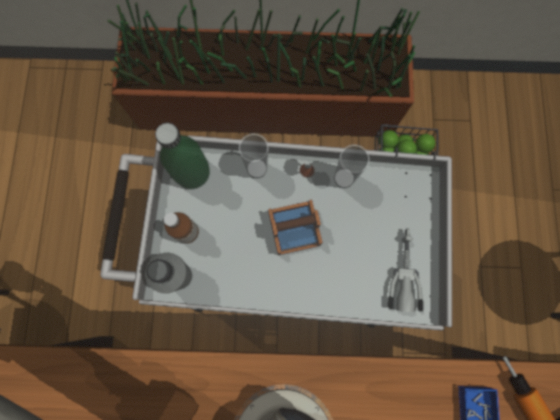

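View pics/scene0.png

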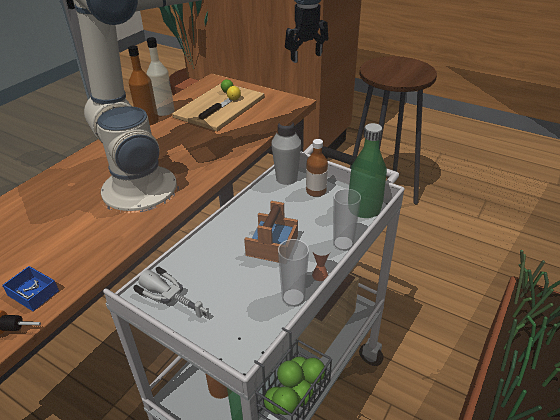

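The top view shows the carafe in the rear left (185,165), so the rear right corner (447,158) is free. The caddy is at (297,228), its handle running roughly left-right. Glass_a has its foot at (345,180), and the corkscrew spans (405,235–305). In the scene view the closed back board faces the back rail (270,248).

```bash
python3 - <<'E'
from h import *
d=np.load('top0.npz'); W=d['W']; f=d['f']; M=d['M']
def box(u0,u1,v0,v1): return W[v0:v1,u0:u1].reshape(-1,3)
fl=box(340,380,220,300); print('floor z',np.nanmedian(fl[:,2]), np.nanmedian(box(415,440,180,230)[:,2]))
q=box(265,328,195,260); q=q[np.isfinite(q[:,2])]
for lo,hi in((.01,.12),(.04,.06),(.085,.11)):
    s=q[(q[:,2]>lo)&(q[:,2]<hi)]
    r=cv2.minAreaRect(s[:,:2].astype(np.float32)); print(lo,hi,len(s),np.round(r[0],4),np.round(r[1],4),r[2])
h,e=np.histogram(q[:,2],bins=np.arange(-.02,.13,.006)); print(list(zip(e.round(3),h)))
# rails: points just above floor -> edges of floor
a=W.reshape(-1,3); a=a[np.isfinite(a[:,2])]
rail=a[(a[:,2]>.046-.006)&(a[:,2]<.062)]
b=rail[(rail[:,0]>.64)&(rail[:,0]<.8)&(abs(rail[:,1])<.3)]
for y in np.arange(-.36,.3,.05):
    s=rail[(abs(rail[:,1]-y)<.01)&(rail[:,0]>.55)]; print('y',round(y,2),len(s),s[:,0].min().round(4) if len(s) else '',np.median(s[:,0]).round(4) if len(s) else '',s[:,0].max().round(4) if len(s) else '')
for x in np.arange(.34,.75,.05):
    s=rail[(abs(rail[:,0]-x)<.01)&(rail[:,1]<-.28)]; print('x',round(x,2),len(s),s[:,1].max().round(4) if len(s) else '',np.median(s[:,1]).round(4) if len(s) else '',s[:,1].min().round(4) if len(s) else '')
# objects max heights near glass_a, corkscrew
s=box(380,430,228,315); s=s[(s[:,2]>.012)&(s[:,2]<.06)]; print('cork',s.min(0),s.max(0))
s=box(325,375,140,190); s=s[s[:,2]>.06]; print('glass',len(s),len(s) and (s.min(0),s.max(0)))
# ray-plane for glass_a foot pixel
Mi=np.linalg.inv(M)
for n,(u,v),z in(('ga foot',(345,180),0),('ga top',(354,160),.15),('cork tip',(407,232),.01)):
    r=Mi[:3,:3]@np.array([(u-f[2])/f[0],-(v-f[3])/f[1],-1]); p=Mi[:3,3]; print(n,(p+r*(z-p[2])/r[2]).round(3))
E
```

```text
floor z -0.000591230161170353 -0.0008271701043360835
0.01 0.12 2139 [ 0.4624 -0.0124] [0.1047 0.1041] 14.2925443649292
0.04 0.06 449 [ 0.4625 -0.0124] [0.1045 0.104 ] 14.26685619354248
0.085 0.11 504 [ 0.4621 -0.0125] [0.034  0.1037] 14.430169105529785
[(np.float64(-0.02), np.int64(0)), (np.float64(-0.014), np.int64(0)), (np.float64(-0.008), np.int64(398)), (np.float64(-0.002), np.int64(1477)), (np.float64(0.004), np.int64(68)), (np.float64(0.01), np.int64(101)), (np.float64(0.016), np.int64(23)), (np.float64(0.022), np.int64(29)), (np.float64(0.028), np.int64(66)), (np.float64(0.034), np.int64(937)), (np.float64(0.04), np.int64(189)), (np.float64(0.046), np.int64(66)), (np.float64(0.052), np.int64(174)), (np.float64(0.058), np.int64(25)), (np.float64(0.064), np.int64(2)), (np.float64(0.07), np.int64(7)), (np.float64(0.076), np.int64(10)), (np.float64(0.082), np.int64(16)), (np.float64(0.088), np.int64(59)), (np.float64(0.094), np.int64(318)), (np.float64(0.1), np.int64(116)), (np.float64(0.106), np.int64(1)), (np.float64(0.112), np.int64(0)), (np.float64(0.118), np.int64(0))]
y -0.3
[... 257 characters left out ...]
46 0.6514 0.6557 0.6631
y 0.09 52 0.5842 0.6333 0.6375
y 0.14 46 0.6566 0.6613 0.6688
y 0.19 68 0.581 0.6613 0.6707
y 0.24 43 0.5512 0.5534 0.6748
y 0.29 0   
x 0.34 60 -0.3513 -0.3564 -0.3657
x 0.39 48 -0.3547 -0.3583 -0.3649
x 0.44 50 -0.2806 -0.3608 -0.3673
x 0.49 50 -0.3591 -0.364 -0.3699
x 0.54 45 -0.3628 -0.3668 -0.3728
x 0.59 43 -0.364 -0.3698 -0.3753
x 0.64 229 -0.2801 -0.3292 -0.3767
x 0.69 0   
x 0.74 0   
cork [ 0.28087677 -0.30566101  0.01267015] [ 0.46916258 -0.22699598  0.04237169]
glass 812 (array([ 0.56191599, -0.16226899,  0.060367  ]), array([ 0.62465531, -0.10042004,  0.15296955]))
ga foot [ 0.59  -0.136  0.   ]
ga top [ 0.59  -0.132  0.15 ]
cork tip [ 0.463 -0.281  0.01 ]
```

Request:
servo_tool(
  commands=[
    {"offset": [0,0,-0.225],"twist": 0.05},
    {"offset": [0,0,-0.225],"twist": 0.1},
    {"offset": [-0.1,-0.1,-0.225],"twist": 0.15},
    {"offset": [-0.3,-0.3,-0.225],"twist": 0.22},
    {"offset": [-0.4,-0.4,-0.225],"twist": 0.285},
  ],
  claw=-1,
  force=60,
)

```text
time: 0.72
tcp_pos: [0.3109, 0.3758, 0.2971]
eef_rot: [0.595, 0.804, -0.0, 0.0]
force: [0.8, 0.6, -0.0]
width: 0.0854
```

```bash
cat >> h.py <<'E'
from scipy.spatial.transform import Rotation as R
def go(t,yaw,base=None):
    """shares for TCP target t (world), tool-y angle yaw (world)"""
    o=ctrl.get_obs(); A=R.from_quat(o['eef_rot']).as_matrix(); p=np.array(o['tcp_pos'])
    d=A.T@(np.array(t)-p); a=np.arctan2(A[1,1],A[0,1]); da=(yaw-a+np.pi/2)%np.pi-np.pi/2
    print('t',round(float(o['time']),2),'p',p.round(4),'yaw',round(a,4),'zax',A[:,2].round(4),'F',np.round(o['force'],2),'T',np.round(o['wrist_torque'],2),'w',round(float(o['width']),4))
    print('offset',(d/.4).round(4),'twist',round(-da/np.pi,4))
E
python3 -c "
from h import *
go([.4623,-.0124,.25],.249)"
```

```text
t 0.72 p [0.3109 0.3758 0.2971] yaw 0.2963 zax [-4.e-04 -9.e-04 -1.e+00] F [ 0.85  0.55 -0.02] T [-0.01  0.01  0.05] w 0.0854
offset [-1.0385  0.0788  0.1184] twist 0.0151
```

Request:
servo_tool(
  commands=[
    {"offset": [-0.2,0.0,0],"twist": 0.01},
    {"offset": [-0.35,0.03,0],"twist": 0.01},
    {"offset": [-0.5,0.05,0],"twist": 0.01},
    {"offset": [-0.65,0.07,0],"twist": 0.01},
    {"offset": [-0.75,0.07,0.0],"twist": 0.01},
  ],
)

```text
time: 1.35
tcp_pos: [0.427, 0.0971, 0.2972]
eef_rot: [0.606, 0.796, -0.0, -0.0]
force: [1.5, -0.1, -0.4]
width: 0.0851
```

Request:
servo_tool(
  commands=[
    {"offset": [0,0,0.0],"twist": 0},
    {"offset": [0,0,0.0],"twist": 0.0},
  ],
)

```text
time: 1.6
tcp_pos: [0.4263, 0.0996, 0.2975]
eef_rot: [0.606, 0.796, -0.0, -0.0]
force: [0.1, 0.5, -0.3]
width: 0.0854
```

```bash
python3 -c "
from h import *
go([.4623,-.0124,.15],.249)"
```

```text
t 1.6 p [0.4263 0.0996 0.2975] yaw 0.2699 zax [-7.e-04  4.e-04 -1.e+00] F [ 0.14  0.52 -0.34] T [ 0.03 -0.02 -0.04] w 0.0854
offset [-0.2941  0.0122  0.3687] twist 0.0067
```

Request:
servo_tool(
  commands=[
    {"offset": [-0.15,0.005,0.0],"twist": 0.003},
    {"offset": [-0.294,0.012,0.05],"twist": 0.0067},
    {"offset": [-0.294,0.012,0.2],"twist": 0.0067},
    {"offset": [-0.294,0.012,0.33],"twist": 0.0067},
    {"offset": [-0.294,0.012,0.33],"twist": 0.0067},
  ],
)

```text
time: 2.22
tcp_pos: [0.4596, -0.0109, 0.1605]
eef_rot: [0.613, 0.79, -0.003, -0.005]
force: [-0.0, -0.1, -1.1]
width: 0.085
```

```bash
python3 -c "
from h import *
c=cap('top','top1.png'); cap('wrist','wrist1.png')
go([.4623,-.0124,.078],.249)"
```

```text
t 2.33 p [ 0.463  -0.0116  0.1677] yaw 0.2515 zax [ 0.0017  0.     -1.    ] F [0.06 0.61 0.05] T [-0.03  0.02 -0.03] w 0.0853
offset [-0.0016 -0.0025  0.2243] twist 0.0008
```

View pics/wrist1.png

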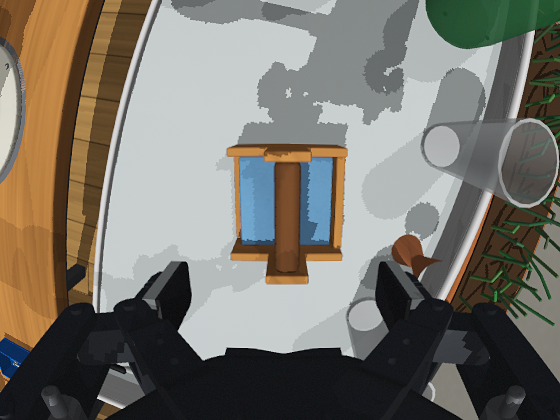

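```bash
python3 - <<'E'
from h import *
q=np.load('top0.npz')['W'][190:265,260:332].reshape(-1,3); q=q[np.isfinite(q[:,2])]
y=.249; d=q[:,:2]-[.4623,-.0124]; lx=d@[np.cos(y),np.sin(y)]; ly=d@[-np.sin(y),np.cos(y)]
for a in np.arange(-.055,.056,.01):
    s=q[(abs(lx-a)<.005)&(abs(ly)<.04)&(q[:,2]<.07)]; print(round(a,3),len(s),len(s) and np.percentile(s[:,2],[50,95]).round(4))
go([.4623,-.0124,.077],.249)
E
```

```text
-0.055 161 [0.0005 0.0145]
-0.045 190 [0.0173 0.0386]
-0.035 152 [0.0376 0.0404]
-0.025 149 [0.0374 0.0405]
-0.015 148 [0.0375 0.0403]
-0.005 111 [0.0377 0.0405]
0.005 0 0
0.015 1 [0.0382 0.0382]
0.025 142 [0.0375 0.0402]
0.035 144 [0.0376 0.0401]
0.045 169 [0.0432 0.0477]
0.055 27 [0.0447 0.0469]
t 2.33 p [ 0.463  -0.0116  0.1677] yaw 0.2515 zax [ 0.0017  0.     -1.    ] F [0.06 0.61 0.05] T [-0.03  0.02 -0.03] w 0.0853
offset [-0.0016 -0.0025  0.2268] twist 0.0008
```

Request:
servo_tool(
  commands=[
    {"offset": [-0.001,-0.0015,0.12],"twist": 0.0},
    {"offset": [-0.001,-0.0015,0.2],"twist": 0.0},
    {"offset": [-0.001,-0.0015,0.227],"twist": 0.0},
    {"offset": [-0.001,-0.0015,0.227],"twist": 0.0},
    {"offset": [-0.001,-0.0015,0.227],"twist": 0.0},
  ],
)

```text
time: 2.95
tcp_pos: [0.4635, -0.0133, 0.0778]
eef_rot: [0.614, 0.79, 0.001, 0.002]
force: [0.1, 0.4, 1.0]
width: 0.0851
```

```bash
python3 -c "
from h import *
go([.4623,-.0124,.077],.249)"
```

```text
t 2.95 p [ 0.4635 -0.0133  0.0778] yaw 0.2496 zax [ 4.1e-03 -4.0e-04 -1.0e+00] F [0.06 0.42 1.01] T [ 0.06  0.02 -0.05] w 0.0851
offset [ 0.0028 -0.0025  0.0019] twist 0.0002
```

The back board (46 mm) is on the +x side, so the orientation is right. Closing on the handle.

Request:
servo_tool(
  commands=[
    {"offset": [0,0,0],"twist": 0},
    {"offset": [0,0,0],"twist": 0},
    {"offset": [0,0,0],"twist": 0},
    {"offset": [0,0,0],"twist": 0},
    {"offset": [0,0,0],"twist": 0},
  ],
  claw=1,
  force=90,
)

```text
time: 3.58
tcp_pos: [0.462, -0.0133, 0.0749]
eef_rot: [0.614, 0.79, -0.0, -0.0]
force: [-0.4, 0.1, -0.6]
width: 0.0
```

Request:
servo_tool(
  commands=[
    {"offset": [0,0,0],"twist": 0},
    {"offset": [0,0,0],"twist": 0},
    {"offset": [0,0,0],"twist": 0},
  ],
)

```text
time: 3.95
tcp_pos: [0.462, -0.0133, 0.075]
eef_rot: [0.614, 0.79, 0.0, -0.0]
force: [0.0, 0.2, 0.9]
width: 0.0002
```

```bash
python3 -c "
from h import *
go([.4623,-.0124,.077],.249)"
```

```text
t 3.95 p [ 0.462  -0.0133  0.075 ] yaw 0.2493 zax [-0.  0. -1.] F [0.04 0.24 0.93] T [ 0.04 -0.06 -0.01] w 0.0002
offset [ 0.002   0.0012 -0.0051] twist 0.0001
```

```bash
python3 -c "
from h import *
a=cap('wrist')['img']; c=cap('scene'); b=c['img']
b=cv2.resize(b[150:290,200:340],(420,420),interpolation=cv2.INTER_CUBIC)
cv2.imwrite('pics/x1.png',cv2.cvtColor(np.hstack([cv2.resize(a,(380,285)),np.zeros((285,0,3),np.uint8),cv2.resize(b,(285,285))]),cv2.COLOR_RGB2BGR))
"
```

```text
(no output)
```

View pics/x1.png

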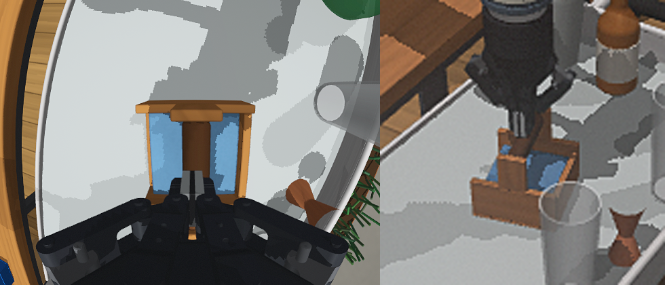

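```bash
python3 - <<'E'
from h import *
W=np.vstack([cloud(cap(n)).reshape(-1,3) for n in('top','scene')]); W=W[np.isfinite(W[:,2])]
y=.249; d=W[:,:2]-[.4623,-.0124]; lx=d@[np.cos(y),np.sin(y)]; ly=d@[-np.sin(y),np.cos(y)]
m=(abs(lx)<.09)&(abs(ly)<.09)
for zl,zh in((.02,.055),(.06,.08),(.08,.09),(.09,.097),(.097,.104),(.104,.115),(.115,.13)):
    s=m&(W[:,2]>zl)&(W[:,2]<zh); print(zl,zh,s.sum(),'lx',np.percentile(lx[s],[1,50,99]).round(3),'ly',np.percentile(ly[s],[1,50,99]).round(3))
s=m&(abs(lx)<.012)&(abs(ly)<.05)
for a in np.arange(-.055,.056,.01):
    k=s&(abs(ly-a)<.005); print(round(a,3),k.sum(),np.percentile(W[k,2],[5,25,50,75,95]).round(3) if k.any() else '')
E
```

```text
0.02 0.055 1580 lx [-0.05  -0.005  0.055] ly [-0.056  0.01   0.052]
0.06 0.08 142 lx [-0.017  0.006  0.02 ] ly [-0.056 -0.052  0.052]
0.08 0.09 82 lx [-0.017  0.009  0.02 ] ly [-0.056 -0.049  0.052]
0.09 0.097 139 lx [-0.017  0.007  0.02 ] ly [-0.056  0.017  0.047]
0.097 0.104 269 lx [-0.016  0.002  0.019] ly [-0.055 -0.011  0.051]
0.104 0.115 56 lx [-0.015  0.002  0.017] ly [-0.055 -0.012  0.047]
0.115 0.13 59 lx [-0.014  0.003  0.014] ly [-0.015 -0.009  0.001]
-0.055 0 
-0.045 336 [0.073 0.293 0.381 0.476 0.483]
-0.035 784 [0.234 0.274 0.336 0.382 0.481]
-0.025 210 [0.098 0.276 0.479 0.481 0.482]
-0.015 452 [0.1   0.147 0.189 0.48  0.482]
-0.005 246 [0.096 0.132 0.48  0.481 0.483]
0.005 193 [0.039 0.479 0.48  0.481 0.483]
0.015 201 [0.037 0.479 0.48  0.481 0.482]
0.025 228 [0.038 0.098 0.479 0.481 0.482]
0.035 277 [0.038 0.098 0.476 0.48  0.482]
0.045 280 [0.042 0.098 0.475 0.482 0.485]
0.055 0
```

```bash
python3 -c "
from h import *
a=cap('wrist')['img'][200:360,200:360]; b=cap('scene')['img'][170:250,220:300]
cv2.imwrite('pics/x2.png',cv2.cvtColor(np.hstack([cv2.resize(a,(390,390),interpolation=cv2.INTER_CUBIC),cv2.resize(b,(390,390),interpolation=cv2.INTER_CUBIC)]),cv2.COLOR_RGB2BGR))
"
```

```text
(no output)
```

View pics/x2.png

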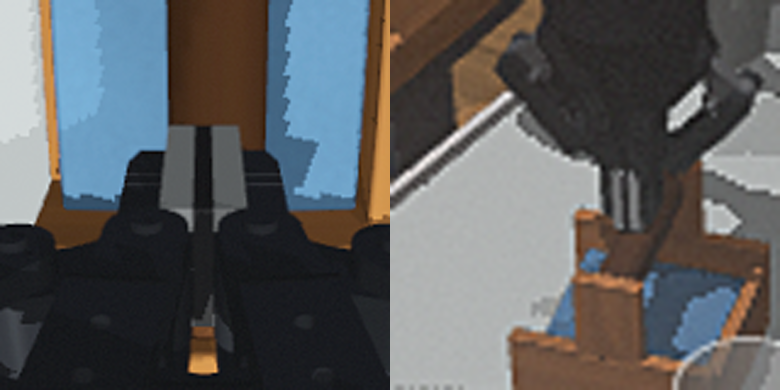

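```bash
python3 - <<'E'
from h import *
c=cap('scene'); W=cloud(c)
for v in range(200,228,2): print(v,[W[v,u].round(3).tolist()+[int(c['img'][v,u].mean())] for u in(265,268,271)])
o=ctrl.get_obs(); print({k:np.round(v,3).tolist() for k,v in o.items()})
E
```

```text
200 [[0.459, -0.026, 0.151, 45], [0.459, -0.014, 0.144, 43], [0.475, -0.024, 0.157, 46]]
202 [[0.46, -0.027, 0.147, 50], [0.46, -0.014, 0.138, 45], [0.475, -0.025, 0.151, 49]]
204 [[0.458, -0.025, 0.139, 44], [0.462, -0.018, 0.135, 40], [0.476, -0.026, 0.147, 49]]
206 [[0.46, -0.027, 0.135, 76], [0.466, -0.024, 0.136, 55], [0.471, -0.02, 0.135, 52]]
208 [[0.456, -0.023, 0.124, 79], [0.465, -0.024, 0.129, 53], [0.47, -0.018, 0.127, 50]]
210 [[0.456, -0.023, 0.119, 78], [0.466, -0.025, 0.124, 39], [0.47, -0.018, 0.121, 50]]
212 [[0.456, -0.023, 0.112, 58], [0.465, -0.024, 0.117, 35], [0.471, -0.02, 0.117, 55]]
214 [[0.42, 0.028, 0.055, 67], [0.465, -0.025, 0.112, 39], [0.469, -0.018, 0.108, 57]]
216 [[0.424, 0.023, 0.054, 63], [0.464, -0.023, 0.104, 40], [0.469, -0.018, 0.103, 83]]
218 [[0.424, 0.022, 0.048, 68], [0.465, -0.025, 0.1, 71], [0.47, -0.02, 0.099, 68]]
220 [[0.461, -0.032, 0.097, 66], [0.47, -0.032, 0.101, 66], [0.474, -0.026, 0.098, 65]]
222 [[0.466, -0.04, 0.098, 61], [0.471, -0.035, 0.097, 69], [0.477, -0.031, 0.097, 61]]
224 [[0.471, -0.047, 0.1, 67], [0.479, -0.046, 0.102, 69], [0.479, -0.035, 0.094, 51]]
226 [[0.475, -0.053, 0.1, 85], [0.48, -0.048, 0.099, 59], [0.484, -0.041, 0.095, 43]]
{'time': 4.3, 'joint_positions': [-0.102, -0.274, 1.808, 0.0, 1.607, -0.352], 'joint_velocities': [-0.001, 0.0, -0.001, -0.0, -0.002, -0.001], 'joint_torque': [0.0, -29.578, -41.547, -0.0, 0.001, -0.0], 'tcp_pos': [0.462, -0.013, 0.075], 'eef_rot': [0.614, 0.79, 0.0, -0.0], 'force': [-0.242, 0.727, 0.194], 'wrist_torque': [0.032, 0.012, 0.025], 'width': 0.0}
```

The shut fingertips stand at about z 0.101 in the camera, directly on top of the bar. The reported TCP puts them at about 0.067, so they closed above the handle and nothing moved. I will go by the camera: open, then go about 32 mm lower.

Request:
servo_tool(
  commands=[
    {"offset": [0,0.005,-0.04],"twist": 0},
    {"offset": [0,0.005,-0.04],"twist": 0},
    {"offset": [0,0.005,-0.04],"twist": 0},
    {"offset": [0,0.005,-0.04],"twist": 0},
    {"offset": [0,0.005,-0.04],"twist": 0},
  ],
  claw=-1,
)

```text
time: 4.92
tcp_pos: [0.4638, -0.0128, 0.0906]
eef_rot: [0.614, 0.79, -0.0, -0.0]
force: [0.2, -0.4, 0.1]
width: 0.0851
```

Request:
servo_tool(
  commands=[
    {"offset": [0,0,0.04],"twist": 0},
    {"offset": [0,0,0.08],"twist": 0},
    {"offset": [0,0,0.118],"twist": 0},
    {"offset": [0,0,0.118],"twist": 0},
    {"offset": [0,0,0.118],"twist": 0},
  ],
)

```text
time: 5.55
tcp_pos: [0.4641, -0.0128, 0.0439]
eef_rot: [0.614, 0.79, 0.0, 0.0]
force: [0.4, 0.0, 0.3]
width: 0.0855
```

```bash
python3 - <<'E'
from h import *
go([.4623,-.0124,.045],.249)
c=cap('wrist'); a=c['img'][200:360,160:400]; b=cap('scene')['img'][170:250,220:300]
cv2.imwrite('pics/x3.png',cv2.cvtColor(np.hstack([cv2.resize(a,(450,300)),cv2.resize(b,(300,300))]),cv2.COLOR_RGB2BGR))
E
```

```text
t 5.55 p [ 0.4641 -0.0128  0.0439] yaw 0.2493 zax [ 2.e-04 -0.e+00 -1.e+00] F [0.36 0.01 0.34] T [ 0.01 -0.01 -0.04] w 0.0855
offset [ 0.0021 -0.0041 -0.0027] twist 0.0001
```

View pics/x3.png

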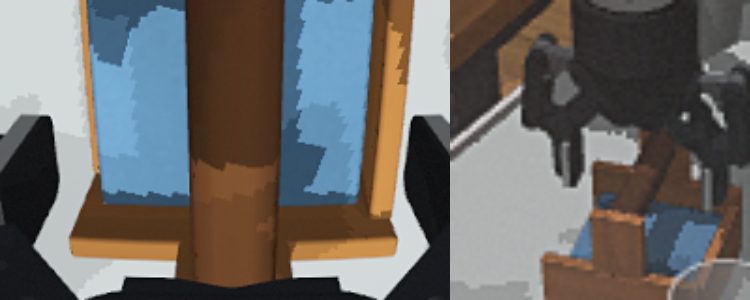

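The fingers now straddle the bar, with pads at columns 58 and 405 and the bar centred at 236. Closing.

Request:
servo_tool(
  commands=[
    {"offset": [0,0,0],"twist": 0},
    {"offset": [0,0,0],"twist": 0},
    {"offset": [0,0,0],"twist": 0},
    {"offset": [0,0,0],"twist": 0},
    {"offset": [0,0,0],"twist": 0},
  ],
  claw=1,
  force=100,
)

```text
time: 6.28
tcp_pos: [0.4642, -0.0128, 0.044]
eef_rot: [0.614, 0.79, 0.0, 0.0]
force: [1.1, 0.8, 0.5]
width: 0.0187
```

Request:
servo_tool(
  commands=[
    {"offset": [0,0,-0.02],"twist": 0},
    {"offset": [0,0,-0.06],"twist": 0},
    {"offset": [0,0,-0.1],"twist": 0},
    {"offset": [0,0,-0.1],"twist": 0},
    {"offset": [0,0,-0.1],"twist": 0},
  ],
)

```text
time: 6.9
tcp_pos: [0.4639, -0.0128, 0.0836]
eef_rot: [0.614, 0.79, -0.0, -0.0]
force: [-0.3, -0.1, -7.9]
width: 0.0183
```

```bash
cat >> h.py <<'E'
def caddy(extra=.0,guess=None,ny=None):
    """caddy pose from top camera rectangle at bar/upright tops"""
    W=cloud(cap('top')).reshape(-1,3); W=W[np.isfinite(W[:,2])]
    d=W[:,:2]-guess
    for lo,hi in((.03,.06),(.085,.11)):
        s=W[(np.hypot(d[:,0],d[:,1])<.08)&(W[:,2]>lo+extra)&(W[:,2]<hi+extra)]
        r=cv2.minAreaRect(s[:,:2].astype(np.float32)); print(lo,len(s),np.round(r[0],4),np.round(r[1],4),round(r[2],2),'z',np.percentile(s[:,2],[5,50,95]).round(4))
E
python3 - <<'E'
from h import *
go([.4623,-.0124,.045],.249); caddy(.04,np.array([.4623,-.0124]))
E
```

```text
t 6.9 p [ 0.4639 -0.0128  0.0836] yaw 0.2493 zax [-2.e-04 -0.e+00 -1.e+00] F [-0.28 -0.09 -7.85] T [-0.01 -0.02  0.01] w 0.0183
offset [ 0.0019 -0.0036  0.0966] twist 0.0001
0.03 706 [ 0.4614 -0.0126] [0.1039 0.1038] 14.36 z [0.0742 0.0777 0.0959]
0.085 192 [ 0.4558 -0.0139] [0.034  0.1056] 7.46 z [0.1307 0.1382 0.1424]
```

Request:
servo_tool(
  commands=[
    {"offset": [0,0,-0.06],"twist": 0},
    {"offset": [-0.06,-0.017,-0.086],"twist": 0},
    {"offset": [-0.15,-0.043,-0.086],"twist": 0},
    {"offset": [-0.25,-0.072,-0.086],"twist": 0},
    {"offset": [-0.35,-0.101,-0.086],"twist": 0},
  ],
)

```text
time: 7.58
tcp_pos: [0.4589, -0.1594, 0.1174]
eef_rot: [0.614, 0.79, -0.0, -0.001]
force: [0.9, -0.0, -6.6]
width: 0.0187
```

Request:
servo_tool(
  commands=[
    {"offset": [-0.1,-0.029,0],"twist": 0.02},
    {"offset": [-0.2,-0.058,0],"twist": 0.045},
    {"offset": [-0.28,-0.08,0],"twist": 0.07},
    {"offset": [-0.303,-0.088,0],"twist": 0.096},
    {"offset": [-0.303,-0.088,0],"twist": 0.096},
  ],
)

```text
time: 8.2
tcp_pos: [0.4546, -0.285, 0.117]
eef_rot: [0.726, 0.688, -0.0, -0.001]
force: [0.2, 0.2, -7.2]
width: 0.0186
```

```bash
python3 - <<'E'
from h import *
go([.5716,-.2984,.118],-.052); caddy(.074,np.array([.453,-.284]))
E
```

```text
t 8.2 p [ 0.4546 -0.285   0.117 ] yaw -0.053 zax [-0.0017  0.0013 -1.    ] F [ 0.23  0.24 -7.2 ] T [0.03 0.01 0.01] w 0.0186
offset [-0.018   0.294  -0.0031] twist -0.0003
0.03 764 [ 0.4523 -0.284 ] [0.1041 0.1044] 87.19 z [0.1072 0.1121 0.1296]
0.085 261 [ 0.4565 -0.2552] [0.0345 0.05  ] 4.53 z [0.1627 0.1701 0.1763]
```

Request:
servo_tool(
  commands=[
    {"offset": [-0.005,0.07,0],"twist": 0},
    {"offset": [-0.01,0.15,0],"twist": 0},
    {"offset": [-0.015,0.23,0],"twist": 0},
    {"offset": [-0.018,0.294,0.02],"twist": 0},
    {"offset": [-0.018,0.294,0.04],"twist": 0},
  ],
)

```text
time: 8.88
tcp_pos: [0.5736, -0.2964, 0.1008]
eef_rot: [0.724, 0.69, 0.0, -0.001]
force: [-0.0, 0.3, -7.7]
width: 0.0183
```

Request:
servo_tool(
  commands=[
    {"offset": [0,0,0.04],"twist": 0},
    {"offset": [0,0,0.08],"twist": 0},
    {"offset": [0,0,0.1],"twist": 0},
    {"offset": [0,0,0.1],"twist": 0},
  ],
)

```text
time: 9.38
tcp_pos: [0.5714, -0.2976, 0.061]
eef_rot: [0.725, 0.688, -0.0, -0.001]
force: [-0.3, -0.0, -6.8]
width: 0.0184
```

```bash
python3 - <<'E'
from h import *
go([.5833,-.3114,.044],-.052); caddy(.02,np.array([.5696,-.2984]))
c=cap('top','top2.png'); cv2.imwrite('pics/x4.png',cv2.resize(cv2.imread('pics/top2.png')[125:265,360:500],(560,560),interpolation=cv2.INTER_CUBIC))
E
```

```text
t 9.38 p [ 0.5714 -0.2976  0.061 ] yaw -0.0525 zax [-0.0017  0.001  -1.    ] F [-0.3  -0.04 -6.78] T [-0.04 -0.03 -0.06] w 0.0184
offset [-0.0328  0.0316  0.0425] twist -0.0001
0.03 432 [ 0.591  -0.2942] [0.1116 0.1339] 14.17 z [0.0505 0.0592 0.074 ]
0.085 165 [ 0.5681 -0.2967] [0.1045 0.0327] 87.18 z [0.1068 0.115  0.1194]
```

View pics/x4.png

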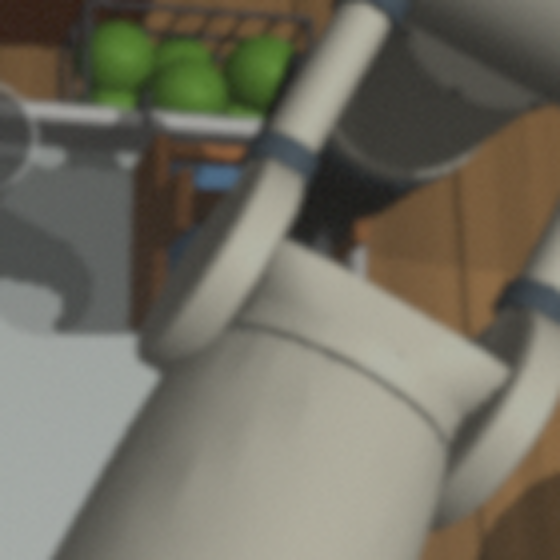

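Request:
servo_tool(
  commands=[
    {"offset": [0,0,0.02],"twist": 0},
    {"offset": [0,0,0.035],"twist": 0},
    {"offset": [0,0,0.04],"twist": 0},
    {"offset": [0,0,0.0425],"twist": 0},
  ],
)

```text
time: 9.98
tcp_pos: [0.5721, -0.2978, 0.0448]
eef_rot: [0.725, 0.688, -0.0, -0.0]
force: [-0.1, 0.4, -7.2]
width: 0.0185
```

Request:
servo_tool(
  commands=[
    {"offset": [0,0,0.0015],"twist": 0},
    {"offset": [0,0,0.0025],"twist": 0},
  ],
)

```text
time: 10.22
tcp_pos: [0.5724, -0.298, 0.0444]
eef_rot: [0.725, 0.688, 0.0, 0.0]
force: [0.4, 0.2, -7.0]
width: 0.0183
```

```bash
python3 - <<'E'
from h import *
go([.5833,-.3114,.044],-.052)
E
```

```text
t 10.22 p [ 0.5724 -0.298   0.0444] yaw -0.0523 zax [ 4.e-04 -2.e-04 -1.e+00] F [ 0.39  0.21 -7.03] T [ 0.01 -0.01  0.03] w 0.0183
offset [-0.0321  0.0291  0.001 ] twist -0.0001
```

Still carrying the full weight, so lower in 1 mm steps.

Request:
servo_tool(
  commands=[
    {"offset": [0,0,0.0025],"twist": 0},
    {"offset": [0,0,0.0025],"twist": 0},
  ],
)

```text
time: 10.48
tcp_pos: [0.5725, -0.298, 0.0441]
eef_rot: [0.725, 0.688, 0.0, 0.001]
force: [0.5, 0.0, -2.0]
width: 0.0186
```

Request:
servo_tool(
  commands=[
    {"offset": [0,0,0.0025],"twist": 0},
    {"offset": [0,0,0.0025],"twist": 0},
  ],
)

```text
time: 10.72
tcp_pos: [0.5725, -0.298, 0.044]
eef_rot: [0.725, 0.688, 0.0, 0.001]
force: [-2.5, 2.1, 6.3]
width: 0.0187
```

Request:
servo_tool(
  commands=[
    {"offset": [-0.005,0.005,-0.002],"twist": 0},
    {"offset": [-0.01,0.01,-0.002],"twist": 0},
    {"offset": [-0.015,0.015,-0.002],"twist": 0},
    {"offset": [-0.018,0.018,-0.002],"twist": 0},
    {"offset": [-0.018,0.018,-0.002],"twist": 0},
  ],
)

```text
time: 11.35
tcp_pos: [0.5798, -0.3058, 0.0441]
eef_rot: [0.725, 0.688, 0.0, 0.001]
force: [-2.6, 3.4, 4.9]
width: 0.0184
```

Request:
servo_tool(
  commands=[
    {"offset": [0,0.0025,0],"twist": 0},
    {"offset": [0,0.005,0],"twist": 0},
    {"offset": [0,0.005,0],"twist": 0},
  ],
)

```text
time: 11.72
tcp_pos: [0.5812, -0.3063, 0.044]
eef_rot: [0.725, 0.688, -0.0, 0.001]
force: [-3.0, 1.9, 5.7]
width: 0.0183
```

Request:
servo_tool(
  commands=[
    {"offset": [0,0.0025,0],"twist": 0},
    {"offset": [0,0.005,0],"twist": 0},
    {"offset": [0,0.005,0],"twist": 0},
  ],
)

```text
time: 12.1
tcp_pos: [0.5832, -0.3067, 0.044]
eef_rot: [0.726, 0.688, -0.0, 0.001]
force: [-3.2, -0.4, 6.3]
width: 0.0189
```

Request:
servo_tool(
  commands=[
    {"offset": [0,0.0025,0],"twist": 0},
    {"offset": [0,0.005,0],"twist": 0},
    {"offset": [0,0.005,0],"twist": 0},
  ],
)

```text
time: 12.48
tcp_pos: [0.5838, -0.3067, 0.0441]
eef_rot: [0.726, 0.688, -0.001, -0.0]
force: [-9.6, 2.7, 8.1]
width: 0.0186
```

Request:
servo_tool(
  commands=[
    {"offset": [0,0.0025,0],"twist": 0},
    {"offset": [0,0.005,0],"twist": 0},
    {"offset": [0,0.005,0],"twist": 0},
  ],
)

```text
time: 12.85
tcp_pos: [0.5838, -0.3067, 0.0441]
eef_rot: [0.726, 0.688, -0.002, -0.002]
force: [-17.8, 4.0, 12.3]
width: 0.0188
```

Request:
servo_tool(
  commands=[
    {"offset": [-0.0025,-0.004,-0.0015],"twist": 0},
    {"offset": [-0.005,-0.004,-0.0015],"twist": 0},
    {"offset": [-0.0075,-0.004,-0.0015],"twist": 0},
    {"offset": [-0.0075,-0.004,-0.0015],"twist": 0},
  ],
)

```text
time: 13.35
tcp_pos: [0.5838, -0.3073, 0.0442]
eef_rot: [0.725, 0.688, -0.0, -0.002]
force: [-11.8, 9.8, 9.8]
width: 0.0183
```

Request:
servo_tool(
  commands=[
    {"offset": [-0.0025,0,0],"twist": 0},
    {"offset": [-0.005,0,0],"twist": 0},
    {"offset": [-0.005,0,0],"twist": 0},
  ],
)

```text
time: 13.72
tcp_pos: [0.5836, -0.3092, 0.0442]
eef_rot: [0.725, 0.688, -0.0, -0.003]
force: [-11.5, 9.4, 9.4]
width: 0.0184
```

Request:
servo_tool(
  commands=[
    {"offset": [-0.0025,0,0],"twist": 0},
    {"offset": [-0.005,0,0],"twist": 0},
    {"offset": [-0.005,0,0],"twist": 0},
  ],
)

```text
time: 14.1
tcp_pos: [0.5835, -0.3112, 0.0442]
eef_rot: [0.725, 0.688, -0.0, -0.003]
force: [-10.7, 9.3, 8.3]
width: 0.0182
```

Request:
servo_tool(
  commands=[
    {"offset": [-0.0025,0,0],"twist": 0},
    {"offset": [-0.005,0,0],"twist": 0},
    {"offset": [-0.005,0,0],"twist": 0},
  ],
)

```text
time: 14.48
tcp_pos: [0.5834, -0.3132, 0.0442]
eef_rot: [0.725, 0.688, -0.0, -0.003]
force: [-11.7, 8.9, 9.6]
width: 0.0187
```

Request:
servo_tool(
  commands=[
    {"offset": [-0.0025,0,0],"twist": 0},
    {"offset": [-0.005,0,0],"twist": 0},
    {"offset": [-0.005,0,0],"twist": 0},
  ],
)

```text
time: 14.85
tcp_pos: [0.5834, -0.3138, 0.0443]
eef_rot: [0.725, 0.689, 0.0, -0.003]
force: [-12.6, 13.9, 11.2]
width: 0.0184
```

```bash
python3 - <<'E'
from h import *
go([.5833,-.3114,.044],-.052)
E
```

```text
t 14.85 p [ 0.5834 -0.3138  0.0443] yaw -0.0514 zax [-0.0041  0.0056 -1.    ] F [-12.64  13.94  11.2 ] T [ 2.04  1.82 -0.23] w 0.0184
offset [ 0.0061 -0.0006  0.0007] twist 0.0002
```

Request:
servo_tool(
  commands=[
    {"offset": [-0.0025,0.001,0.0005],"twist": 0},
    {"offset": [-0.005,0.002,0.001],"twist": 0},
    {"offset": [-0.006,0.003,0.001],"twist": 0},
    {"offset": [-0.006,0.003,0.001],"twist": 0},
  ],
)

```text
time: 15.35
tcp_pos: [0.5833, -0.3137, 0.0443]
eef_rot: [0.725, 0.689, 0.001, -0.006]
force: [-20.3, 23.4, 16.3]
width: 0.0186
```

```bash
python3 - <<'E'
from h import *
go([.5833,-.3114,.044],-.052)
c=cap('scene'); W=cloud(c); np.savez('s2.npz',W=W,img=c['img'])
cv2.imwrite('pics/x5.png',cv2.cvtColor(cv2.resize(c['img'][230:400,140:340],(800,680))[:600],cv2.COLOR_RGB2BGR))
# compare objects with start
W0=np.load('scene0.npz')
d=np.abs(c['img'].astype(int)-W0['img']).sum(-1)
for n,(u,v,r) in dict(carafe=(368,180,18),ga=(293,272,15),gb=(346,220,15),cork=(172,290,22),shaker=(287,160,14),jig=(321,266,7),mixer=(316,172,10)).items(): print(n,d[v-r:v+r,u-r:u+r].mean().round(1))
a=W.reshape(-1,3); a=a[np.isfinite(a[:,2])]
g=a[(a[:,0]>.52)&(a[:,0]<.625)&(a[:,1]<-.25)&(a[:,1]>-.375)]
h,e=np.histogram(g[:,2],bins=np.arange(-.01,.13,.01)); print(list(zip(e.round(2),h)))
E
```

```text
t 15.35 p [ 0.5833 -0.3137  0.0443] yaw -0.0503 zax [-0.0074  0.01   -0.9999] F [-20.34  23.45  16.29] T [ 3.29  2.8  -0.26] w 0.0186
offset [ 0.0059 -0.0003  0.0009] twist 0.0005
carafe 6.2
ga 13.9
gb 5.2
cork 5.5
shaker 6.1
jig 5.6
mixer 6.2
[(np.float64(-0.01), np.int64(46)), (np.float64(0.0), np.int64(39)), (np.float64(0.01), np.int64(44)), (np.float64(0.02), np.int64(40)), (np.float64(0.03), np.int64(609)), (np.float64(0.04), np.int64(379)), (np.float64(0.05), np.int64(396)), (np.float64(0.06), np.int64(59)), (np.float64(0.07), np.int64(72)), (np.float64(0.08), np.int64(112)), (np.float64(0.09), np.int64(283)), (np.float64(0.1), np.int64(169)), (np.float64(0.11), np.int64(93)), (np.float64(0.12), np.int64(131))]
```

View pics/x5.png

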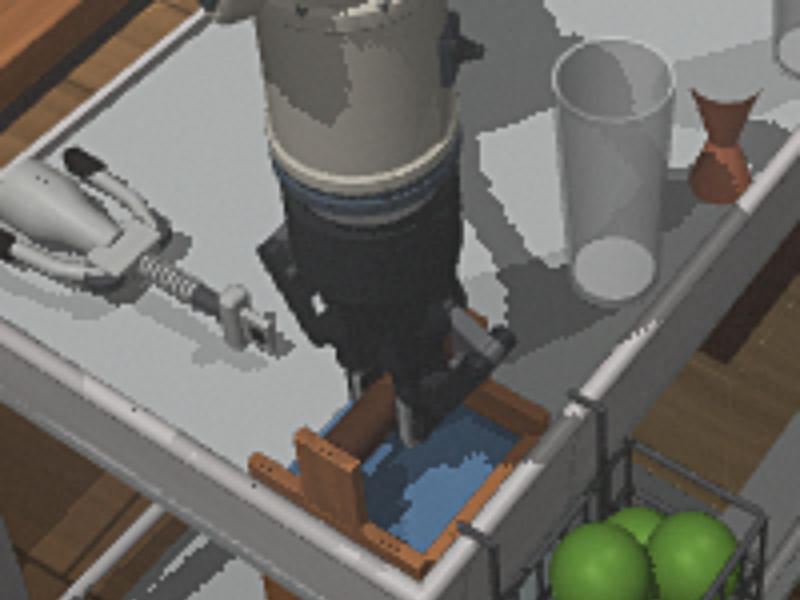

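```bash
python3 - <<'E'
from h import *
W=np.load('s2.npz')['W']; img=np.load('s2.npz')['img'].astype(int); e=np.array([np.cos(-.052),np.sin(-.052)])
d=W[...,:2]-[.581,-.312]; lx=d@e; ly=d@[-e[1],e[0]]; z=W[...,2]
m=(abs(lx)<.05)&(abs(ly)<.05)&(abs(z-.038)<.01)&(img[...,2]>img[...,0]+15)
A=np.c_[lx[m],ly[m],np.ones(m.sum())]; k=np.linalg.lstsq(A,z[m],rcond=None)[0]; print('coaster plane',m.sum(),k.round(4), lx[m].min(),lx[m].max(),ly[m].min(),ly[m].max())
b=(img[...,0]>img[...,2]+25)&(abs(z-.05)<.02)&(abs(lx)<.07)&(abs(ly)<.07)
for n,s in(('sideR',b&(ly<-.042)&(z>.05)),('sideL',b&(ly>.042)&(z>.05)),('back',b&(lx>.042)&(abs(ly)<.04))):
    print(n,s.sum(),'z',np.percentile(z[s],[10,50,90]).round(4),'lx',np.percentile(lx[s],[2,98]).round(4),'ly',np.percentile(ly[s],[2,98]).round(4))
go([.5833,-.3114,.044],-.052)
E
```

```text
coaster plane 774 [0.0023 0.0003 0.0393] -0.04140381959019518 0.044038362498324816 -0.038575473648104965 0.03951495959710748
sideR 263 z [0.052  0.0567 0.0642] lx [-0.0464  0.0543] ly [-0.0554 -0.0472]
sideL 66 z [0.054  0.0571 0.0596] lx [0.0195 0.0552] ly [0.0421 0.0491]
back 132 z [0.0457 0.0475 0.0489] lx [0.0479 0.0547] ly [-0.038   0.0384]
t 15.4 p [ 0.5833 -0.3138  0.0443] yaw -0.0503 zax [-0.0074  0.0099 -0.9999] F [-20.    23.08  16.06] T [ 3.32  2.82 -0.3 ] w 0.0186
offset [ 0.0059 -0.0003  0.0008] twist 0.0005
```

```bash
python3 -c "
from h import *
print(workorder.job_done())
go([.5833,-.3114,.044],-.052)"
```

```text
the job is handed in; nothing more can be done
None
the job is handed in; nothing more can be done
```

The caddy was lifted by its handle, turned square and set on the tray in the free rear right corner. It was then pushed against the back rail and the right rail, and I handed the job in at about 15.4 s with the handle still gripped. No verdict was reported.

**Last checks:**
- **Push:** the tool measured about 20 N towards the back rail and 23 N towards the right rail. Sliding drag had been about 9 N sideways, so I estimate roughly 13 N actually reaching the right rail. Neither reading came near the 70 N limit.
- **Fit:** the tool stopped moving on contact with both rails, within about 2 mm of where I had measured the corner. The tool's turn was within 0.002 rad of the cart's. The camera showed the caddy level to about 0.002 rad.
- **Grip and other things:** the fingers stood at 18.6 mm on the 20 mm bar. The other items looked unmoved in the scene view. Glass_a's patch differed a little more from the start image than the rest, probably the arm's shadow.

**What disagreed:**
- **First grasp:** it missed. The fingers shut just above the bar, because the camera showed the fingertips about 33 mm higher than the reported tool position. Nothing was disturbed. I went by the camera, lowered the tool about 32 mm and gripped on the second try.
- **Caddy height:** the camera's height readings of the seated caddy were about 1–1.5 mm high, which is within its 2 mm calibration.
- **Top camera:** the arm hid the corner from it, so the final fit rests on the scene camera and the contact forces.

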